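Clear the die bed, fold its guard down and latch it

TASK

A filter cartridge has been left on the die bed under the half-open yellow guard, where there is no room to come straight down on it. Clear it off the bed so that it lies in the red tray beside it, then fold the guard fully down flat on the bed without leaning hard on it, and then turn the red turnbutton across the guard's front rail as far as it goes, so that the guard is secured. Leave the other tubes, bottles and tools where they are.

Things in the scene. Friction and masses are not known exactly. Their poses are not given: they have to be found in the camera images.
- bed: Die bed: grey block with a bright flat top, fixed to the bench, 220 (x) x 240 (y) x 45 mm high, with no rim: things slide off its y ends freely. Origin at the centre of its underside; its +x points away from the robot at yaw 0. Red tray and blue bin stand against its two y ends.
- guard (a joint): Angle of the guard: yellow frame with clear pane, 150 mm from hinge to front edge, 220 mm along bed y, 10 mm thick. 0 rad = flat on the bed (front edge at bed x = -65 mm, top 55 mm above the bench); grows as the front edge rises; stop at 1.08. Starts half open, overhanging the bed's rear. Stiff hinge (0.45 N m): stays where left; 3 to 6 N at the front edge folds it. Press it with less than 60 N.
- guard_edge (a point): Middle of the guard's front edge, on its outer (upper when closed) face, 150 mm from the hinge line. A solid yellow rail 24 mm wide runs along this edge.
- hinge (a point): Middle of the guard's hinge line, on the far side of the bed at bed x = +85 mm, 50 mm above the bench. The line runs along bed y.
- filter: The cartridge to clear away: perforated steel cylinder with two square black end caps, overall 120 mm long along its own y, 44 x 44 mm in section (caps 12 mm thick, solid ends), about 0.2 to 0.45 kg. Lies on the bed under the guard, roughly along bed y. Origin at the middle of its underside. It slides on the bed with ordinary friction.
- filter_mid (a point): The centre of the cartridge, 22 mm above its underside as it lies.
- red_tray: Red open tray, fixed, against one y end of the bed (either one, it changes); 210 (x) x 190 (y) x 40 mm high outside, walls and floor 4 mm; its wall top is 5 mm below the bed top. Origin at the centre of its underside. The cartridge belongs in it.
- blue_bin: Blue open bin, the same size as the red tray, fixed against the bed's other end. Not for the cartridge.
- turnbutton (a joint): Angle of the red turnbutton: a flat blade 60 mm long from its pivot, 18 mm wide, 10 mm thick (60 to 70 mm above the bench), on a vertical pivot. 0 rad: blade along bed +y, clear of the guard; grows clockwise seen from above; at its stop, 1.57, the blade points along bed +x over the guard's front rail. Starts at -0.45 to 0.15. Friction 0.12 N m; stays where left.
- pivot (a point): Pivot of the turnbutton, at bed x = -90 mm, y = 0, 60 mm above the bench.
- lug (a point): Top of the turnbutton's upright lug, 50 mm from the pivot along the blade. The lug is 12 mm thick across the blade, 16 mm along it, and stands 25 mm above the blade (its top 95 mm above the bench): push it sideways.
- tube0: Bystander: perforated steel tube standing upright, 42 mm diameter, 75 mm high. Origin under its centre.
- tube1: Bystander: dark perforated tube standing upright, 42 mm diameter, 85 mm high. Origin under its centre.
- tube2: Bystander: perforated steel tube standing upright behind the bed, 42 mm diameter, 105 mm high. Origin under its centre.
- oil: Bystander: amber oil bottle behind the bed, 48 mm diameter, 130 mm high. Origin under its centre.
- solvent: Bystander: white bottle with red cap behind the bed, 46 mm diameter, 120 mm high. Origin under its centre.
- mallet: Bystander: hammer, 240 mm long, lying on the right of the bench.
- driver: Bystander: screwdriver, 200 mm long, lying on the left of the bench.
Not all that is in view belongs to the job. Leave any green look-alike of the filter alone.

How it is judged (in metres and radians):
On the way, in this order (a step that is already met when the one before it is completed fails the run):
1. the cartridge lies in the red tray (x of filter_mid in the frame of red_tray between -0.1 and 0.1 m and y of filter_mid in the frame of red_tray between -0.09 and 0.09 m and z of filter_mid in the frame of red_tray below 0.045 m and linear speed of filter below 0.05 m/s), for 0.2 s.
2. the guard lies flat on the bed, the turnbutton not yet turned across (value of joint guard below 0.03 rad and value of joint turnbutton below 0.7 rad), for 0.2 s.
3. the turnbutton is turned across the guard (value of joint turnbutton above 1.4 rad), for 0.2 s.
At the end, for the whole second after the job is handed in: The cartridge rests in the red tray (its centre within 100 mm of the tray's centre in the tray's x and 90 mm in its y, and under 45 mm above the tray's underside), the guard lies flat (under 0.03 rad) and the turnbutton is turned across it (over 1.4 rad); everything at rest (x of filter_mid in the frame of red_tray between -0.1 and 0.1 m and y of filter_mid in the frame of red_tray between -0.09 and 0.09 m and z of filter_mid in the frame of red_tray below 0.045 m and linear speed of filter below 0.02 m/s and value of joint guard below 0.03 rad and value of joint turnbutton above 1.4 rad); the robot touches nothing.
It fails at once if the guard is pressed with more than 60 N (contact force between guard and the arm above 60 N).
It fails at once if the turnbutton is turned across while the guard is still up (value of joint turnbutton above 0.7 rad and value of joint guard above 0.1 rad).
It fails at once if a bystander is moved more than 30 mm (distance of any of tube0, tube1, tube2, oil, solvent, mallet, driver from where it was at the start of the episode above 0.03 m).
It also fails if it takes over 64 s, if anything falls off the work surface, if the arm or the gripper's body presses on something with over 40 N, if the wrist force passes 120 N, or if a joint passes its speed limit or range.

ROBOT

A 6-joint arm with a two-finger parallel gripper is mounted at the origin on the work surface. World frame = base frame: x ahead of the robot, y to its left, z up, the work surface at z = 0. Lengths are in mm, angles in rad, forces in N, time in s.
With the tool pointing down it reaches from about 275 to 750 mm from the base axis. Payload 10.2 kg.
Tool frame: the origin (TCP) lies midway between the tips of the shut fingers; the grasp point (between the pads) lies 19 mm behind it (env.grip_point_offset is the distance from the TCP to the grasp point, in mm); z points along the fingers, y is the line along which they close (so a half turn about z gives the same grasp; the last joint's range is limited). The gripper opens to 88 mm and grips with 3 to 60 N. Pads are 18 mm wide; open, the fingers measure 123 mm over their backs; the gripper's body (75 mm by 187 mm) begins 45 mm behind the grasp point.
Start: joints at [-1.429, 0.313, 1.498, -0, 1.331, -0.223], TCP at [187.288, -490.463, 238.72] pointing down, gripper open.
Joint ranges: [-2.94, 2.94], [-0.97, 2.17], [0.19, 2.56], [-1.23, 4.37], [0.02, 3.11], [-2.88, 2.88]. Speed limits (rad/s): [2.39, 2.39, 3.01, 3.14, 3.14, 3.14].

INTERFACE

Orientations are given as [roll, pitch, yaw] about the fixed x, y, z axes, in that order (R = Rz(yaw) Ry(pitch) Rx(roll)).
In Python, from bench import env gives the robot as it stands.
- The arm moves only by the tool arm_command, never from a script. Its argument "plan" is a list of rows, each an object of numbers: "rx", "ry", "rz": the turn, a rotation vector about the tool's x, y, z in degrees; "dx", "dy", "dz": the shift along the tool's x, y, z in cm; "grip": the opening in per cent of the stroke, from 0 (shut) to 100 (fully open). In form: [{"rx": .., "ry": .., "rz": .., "dx": .., "dy": .., "dz": .., "grip": ..}, ...]. A call has 1 to 8 rows; each row is the pose to reach, as a shift and turn from the pose commanded when the call began, along the tool's axes at that moment; what a row does not reach only later rows make up. A row lasts 1/10 s, in which the tool goes at most 50 mm and 8.59 degrees, less where a joint would pass 70% of its speed; a pose out of reach is approached as far as the arm can. A call with a gripper value outside its range is refused whole. The fingers move at their own pace and stop on an object; "newtons" is the grip in N (left out, the last holds). Time passes only in rows, so rows that repeat a pose let the fingers close. It gives the time, the measured TCP pose, the force, the opening and the grip force at its end, in the units of the state.
- env.get_obs(): the state, without advancing time (a new reading comes with each control period).
- env.grab_frame(name): name is "scene" or "top" or "wrist"; returns a dict with "image" (420x560x3 uint8, red, green, blue), "range_z" (420x560 float32, mm along the optical axis (not along the pixel's ray), 0 where there is no reading), "mtx" (3x3 intrinsics, pixels), "rvec" (rotation vector, rad) and "tvec" (3), from world to camera coordinates, as OpenCV has them. Camera axes: x right, y down, z forward; pixel columns grow to the right and rows downward; lengths in mm; the calibration is good to about 2 mm. A picture is of the moment at which its call begins.
- env.job_done(): hands the job in; it is judged then, once.
The state is a dict: "time_s": time; "joint_positions": joint angles; "joint_vel": joint speeds; "effort": joint torques, N m; "tcp_pos": TCP position; "tool_rot": TCP orientation; "contact_force": force on the tool from outside, world axes, zero at the start; "ft_torque": the same for the moment, N m; "opening": finger opening in mm; "finger_force": force on a finger pad.
Only numpy, scipy, OpenCV 4.12 (cv2) and the standard library are available. Lean on these libraries where they do the work, as an engineer would, in place of code of your own. Each camera call takes 0.05 s, during which the arm holds its last target. There are 200 camera calls.

## Working session

There is one attempt and no reset: what is moved stays moved. The work goes in short steps, Python scripts to look and compute and a tool call to move; the robot and the scene stay as the last step left them, time stands still between calls to the robot, and variables do not carry over. Pictures are saved under pics/ and viewed, at most 10 in all, crops included, and the job is handed in when it is done.

Besides the shell and the picture viewer there is one more tool, called after "Request:" as a command line: name --argument value ..., lists and objects as JSON in quotes. arm_command: Moves the arm, as the interface text tells. Its arguments: {"type":"object","properties":{"plan":{"type":"array","items":{"type":"object","properties":{"rx":{"type":"number"},"ry":{"type":"number"},"rz":{"type":"number"},"dx":{"type":"number"},"dy":{"type":"number"},"dz":{"type":"number"},"grip":{"type":"number"}}}},"newtons":{"type":"number"}},"required":["plan"]}

```bash
ls; mkdir -p pics
cat > h.py <<'E'
import numpy as np,cv2
from bench import env
def grab(n):
    f=env.grab_frame(n); np.savez(f'/tmp/{n}.npz',**{k:f[k] for k in f}); return f
def cloud(f):
    K=f['mtx'];R=cv2.Rodrigues(np.array(f['rvec'],float))[0];t=np.array(f['tvec'],float).reshape(3)
    z=f['range_z'].astype(float);v,u=np.mgrid[:z.shape[0],:z.shape[1]]
    p=np.stack([(u-K[0,2])/K[0,0]*z,(v-K[1,2])/K[1,1]*z,z],-1)
    P=(p-t)@R; P[z==0]=np.nan; return P
def save(f,n): cv2.imwrite(f'pics/{n}.png',f['image'][...,::-1])
E
python3 - <<'E'
from h import *
for n in('top','scene'):
    f=grab(n);save(f,n+'0')
    R=cv2.Rodrigues(np.array(f['rvec'],float))[0];print(n,(-R.T@np.array(f['tvec']).reshape(3)).round())
print(env.get_obs())
E
```

```text
pics
top [ 299.   -4. 1630.]
scene [1523.  286.  963.]
{'time_s': 0.1, 'joint_positions': array([-1.42940174e+00,  3.13384699e-01,  1.49832191e+00,  4.13851106e-05,
        1.33102322e+00, -2.23364807e-01]), 'joint_vel': array([-0.00057537, -0.00227658, -0.00031437, -0.00081805, -0.00013034,
       -0.00033951]), 'effort': array([ 2.38066918e-03, -4.02807605e+01, -2.52642560e+01,  6.95601013e-02,
        3.42560664e-02, -6.85874465e-05]), 'tcp_pos': array([ 187.26538388, -490.24033274,  238.23784551]), 'tool_rot': array([-3.14049263e+00, -2.91089995e-04,  3.64749384e-01]), 'contact_force': array([ 0.0818547 , -0.0474963 , -0.28665447]), 'ft_torque': array([-0.01716258,  0.03553722,  0.00497956]), 'finger_force': 0.0, 'opening': 88.1360115839899}
```

View pics/top0.png

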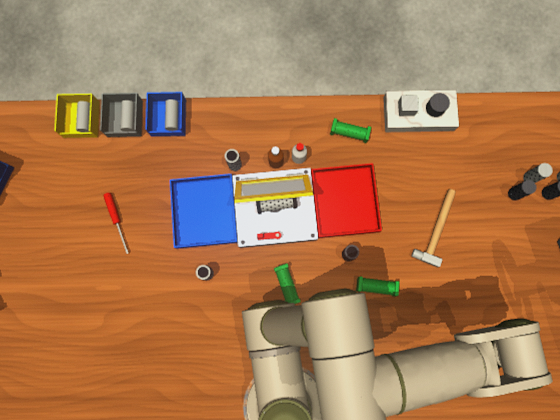

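View pics/scene0.png

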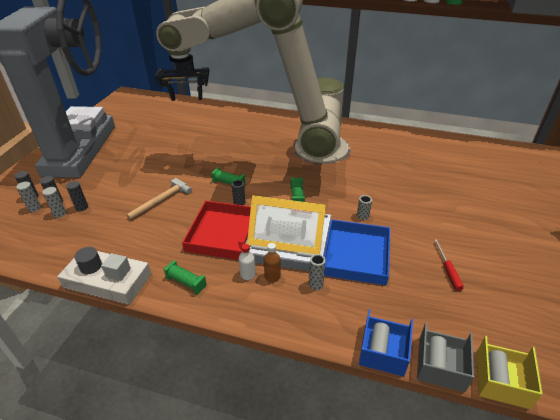

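The top view shows +x as up and +y as left. The red tray (345,200) is on the bed's -y side and the blue bin (203,211) on +y. The filter is at (278,206) under the guard (273,187), and the turnbutton is at (268,236). Tubes stand at (350,253), (204,272) and (233,158).

Run:
```python
from h import *
f=dict(np.load('/tmp/top.npz'));P=cloud(f);im=f['image'].astype(int);r,g,b=im[...,0],im[...,1],im[...,2]
x,y,z=P[...,0],P[...,1],P[...,2]
v,u=np.mgrid[:420,:560]
box=(u>160)&(u<390)&(v>155)&(v<260)
def rect(m):
    q=P[m][:,:2].astype(np.float32);return cv2.minAreaRect(q),len(q),np.median(P[m],0).round(1)
# bed + guard outline using z>41
red=(r>130)&(g<60)&(b<60);blue=(b>120)&(r<90)&(g<110)
print('red tray',rect(red&box&(u>312)&(z<60)))
print('blue',rect(blue&box&(u<236)))
m=box&(abs(z-45)<3)&(r>150)&(g>150)&(b>150)&(u>232)&(u<320);print('bedtop',rect(m))
m=box&red&(u>250)&(u<290)&(v>225);print('button',rect(m),P[m].round(0)[::6].tolist())
yel=(r>150)&(g>110)&(b<80)&box;print('yellow',yel.sum())
q=P[yel&~np.isnan(z)];print(q[::12].round(0).tolist())
m=box&(u>250)&(u<302)&(v>194)&(v<216)&(r<215)&(abs(r-b)<40)&(z>55);print('filter',rect(m))
for vv in range(190,220,3): print(vv,z[vv,252:306:3].round(0).tolist())
for n,(cu,cv) in dict(t1=(350,253),t0=(204,272),t2=(233,158),oil=(276,156),sol=(300,152),gr1=(287,283),gr2=(378,286)).items():
    m=(abs(u-cu)<12)&(abs(v-cv)<12)&(z>20);print(n,np.nanmedian(P[m],0).round(),np.nanmax(z[m]).round())
```

```text
red tray (((606.6486206054688, -196.70086669921875), (221.7180633544922, 191.34494018554688), 4.564738750457764), 4093, array([ 602.8, -198.2,    5.3]))
blue (((571.8642578125, 239.03665161132812), (229.6149139404297, 189.5936279296875), 15.645608901977539), 846, array([nan, nan, nan]))
bedtop (((582.0997924804688, 20.65471649169922), (220.04005432128906, 239.6696319580078), 4.596642971038818), 1865, array([540.8,  13.6,  45.2]))
button (((493.2324523925781, 39.22785568237305), (8.470972061157227, 63.08515930175781), 13.104256629943848), 84, array([nan, nan, nan])) [[502.0, 17.0, 69.0], [499.0, 23.0, 67.0], [493.0, 57.0, 94.0], [496.0, 37.0, 72.0], [491.0, 69.0, 92.0], [493.0, 46.0, 70.0], [493.0, 29.0, 71.0], [489.0, 55.0, 79.0], [490.0, 35.0, 68.0], [484.0, 66.0, 101.0], [487.0, 47.0, 67.0], [486.0, 29.0, 77.0], [486.0, 8.0, 74.0], [484.0, 55.0, 75.0]]
yellow 2941
[[755.0, 217.0, 3.0], [754.0, 74.0, 0.0], [753.0, 230.0, 0.0], [750.0, 217.0, -0.0], [740.0, 90.0, 2.0], [737.0, 93.0, 1.0], [735.0, 87.0, -4.0], [730.0, 93.0, 3.0], [731.0, 56.0, -1.0], [730.0, 210.0, 1.0], [725.0, 77.0,
[... 5890 characters left out ...]
 83.0, 88.0, 82.0, 78.0, 78.0, 77.0, 89.0, 85.0, 51.0, 56.0]
208 [44.0, 41.0, 91.0, 84.0, 86.0, 84.0, 87.0, 77.0, 78.0, 78.0, 71.0, 77.0, 68.0, 45.0, 65.0, 45.0, 43.0, 41.0]
211 [47.0, 49.0, 98.0, 91.0, 75.0, 71.0, 46.0, 51.0, 47.0, 48.0, 38.0, 45.0, 49.0, 46.0, 49.0, 52.0, 47.0, 43.0]
214 [44.0, 48.0, 39.0, 51.0, 45.0, 45.0, 49.0, 49.0, 48.0, 42.0, 49.0, 47.0, 41.0, 50.0, 42.0, 41.0, 53.0, 47.0]
217 [46.0, 53.0, 50.0, 47.0, 49.0, 47.0, 43.0, 45.0, 50.0, 38.0, 47.0, 51.0, 40.0, 47.0, 44.0, 39.0, 42.0, 41.0]
t1 [ 435. -199.   86.] 96.0
t0 [384. 227.  75.] 86.0
t2 [718. 143. 103.] 115.0
oil [723.  14.  88.] 139.0
sol [737. -56.  83.] 129.0
gr1 [353. -11.  39.] 52.0
gr2 [ 340. -282.   40.] 51.0
```

```bash
cat >> h.py <<'E'
from scipy.spatial.transform import Rotation as Ro
B=np.array([582,20.7]);YAW=0.080
def tool(tilt,yaw=YAW):  # tilt deg: tool z leans from down towards bed +x
    return Ro.from_euler('xyz',[np.pi,0,yaw])*Ro.from_euler('y',tilt,degrees=True)
def rel(targets,base=None):
    if base is None:
        o=env.get_obs();base=(o['tcp_pos'],Ro.from_euler('xyz',o['tool_rot']))
    p,R=base
    for q,T in targets:
        d=R.inv().apply(np.array(q,float)-p)/10;r=(R.inv()*T).as_rotvec(degrees=True)
        print(dict(dx=d[0].round(2),dy=d[1].round(2),dz=d[2].round(2),rx=r[0].round(1),ry=r[1].round(1),rz=r[2].round(1)))
E
python3 - <<'E'
from h import *
rel([((400,-150,300),tool(0)),((480,130,250),tool(40))])
# filter refine with several grabs of the top view
acc=[]
f=dict(np.load('/tmp/top.npz'));P=cloud(f);im=f['image'].astype(int)
v,u=np.mgrid[:420,:560];z=P[...,2]
m=(u>250)&(u<302)&(v>196)&(v<218)&(z>78)&(z<102)
q=P[m];
for lo in range(-50,80,10):
    s=q[(q[:,1]>lo)&(q[:,1]<lo+10)]
    if len(s):print(lo,len(s),s[:,0].min().round(),s[:,0].max().round())
print(q[:,1].min(),q[:,1].max())
E
```

```text
{'dx': np.float64(32.01), 'dy': np.float64(-24.2), 'dz': np.float64(-6.14), 'rx': np.float64(-0.1), 'ry': np.float64(-0.0), 'rz': np.float64(16.3)}
{'dx': np.float64(49.47), 'dy': np.float64(-47.5), 'dz': np.float64(-1.11), 'rx': np.float64(-5.8), 'ry': np.float64(39.7), 'rz': np.float64(15.6)}
-50 23 574.0 598.0
-40 25 574.0 600.0
-30 30 577.0 600.0
-20 26 574.0 597.0
-10 27 574.0 597.0
0 37 571.0 598.0
10 27 571.0 595.0
20 25 571.0 595.0
30 35 566.0 595.0
40 27 568.0 596.0
50 40 560.0 593.0
60 36 559.0 592.0
70 13 565.0 591.0
-46.62357828883391 74.3649594911072
```

Request:
arm_command --plan '[{"dz": -6,"grip": 0},{"dz": -6,"grip": 0}]'

```text
invalid input at $.plan[0]: expected keys rx, ry, rz, dx, dy, dz, grip
```

Request:
arm_command --plan '[{"dx": 16,"dy": -12,"dz": -6,"rx": 0,"ry": 0,"rz": 8,"grip": 0},{"dx": 32,"dy": -24,"dz": -6,"rx": 0,"ry": 0,"rz": 16.3,"grip": 0},{"dx": 32,"dy": -24,"dz": -6,"rx": 0,"ry": 0,"rz": 16.3,"grip": 0},{"dx": 32,"dy": -24,"dz": -6,"rx": 0,"ry": 0,"rz": 16.3,"grip": 0},{"dx": 32,"dy": -24,"dz": -6,"rx": 0,"ry": 0,"rz": 16.3,"grip": 0},{"dx": 32,"dy": -24,"dz": -6,"rx": 0,"ry": 0,"rz": 16.3,"grip": 0},{"dx": 32,"dy": -24,"dz": -6,"rx": 0,"ry": 0,"rz": 16.3,"grip": 0},{"dx": 32,"dy": -24,"dz": -6,"rx": 0,"ry": 0,"rz": 16.3,"grip": 0}]'

```text
time_s: 0.9
tcp_pos: [398.4, -154.5, 298.3]
tool_rot: [-3.142, 0.0, 0.08]
contact_force: [1.2, -0.9, 0.3]
opening: 26.0
finger_force: 0.0
```

Run:
```python
from h import *
o=env.get_obs();print(o['tcp_pos'],o['tool_rot'],o['joint_positions'],o['opening'])
rel([((480,130,250),tool(40))])
```

```text
[ 398.38216761 -154.52770954  298.27447303] [-3.14155962e+00  1.57868909e-05  8.00230720e-02] [-6.45680545e-01  5.21018835e-02  1.65706951e+00  1.43666847e-05
  1.43245498e+00  8.45090728e-01] 25.979631384971302
{'dx': np.float64(10.41), 'dy': np.float64(-27.71), 'dz': np.float64(4.83), 'rx': np.float64(-0.0), 'ry': np.float64(40.0), 'rz': np.float64(0.0)}
```

Request:
arm_command --plan '[{"dx": 10.4,"dy": -27.7,"dz": 4.8,"rx": 0,"ry": 40,"rz": 0,"grip": 0},{"dx": 10.4,"dy": -27.7,"dz": 4.8,"rx": 0,"ry": 40,"rz": 0,"grip": 0},{"dx": 10.4,"dy": -27.7,"dz": 4.8,"rx": 0,"ry": 40,"rz": 0,"grip": 0},{"dx": 10.4,"dy": -27.7,"dz": 4.8,"rx": 0,"ry": 40,"rz": 0,"grip": 0},{"dx": 10.4,"dy": -27.7,"dz": 4.8,"rx": 0,"ry": 40,"rz": 0,"grip": 0},{"dx": 10.4,"dy": -27.7,"dz": 4.8,"rx": 0,"ry": 40,"rz": 0,"grip": 0},{"dx": 10.4,"dy": -27.7,"dz": 4.8,"rx": 0,"ry": 40,"rz": 0,"grip": 0},{"dx": 10.4,"dy": -27.7,"dz": 4.8,"rx": 0,"ry": 40,"rz": 0,"grip": 0}]'

```text
time_s: 1.7
tcp_pos: [478.9, 129.6, 249.3]
tool_rot: [-3.141, -0.697, 0.084]
contact_force: [-0.7, 0.2, -0.4]
opening: 0.4
finger_force: 0.0
```

Run:
```python
from h import *
o=env.get_obs();print(o['tcp_pos'],o['tool_rot'],o['joint_positions'],o['opening'])
rel([((480,112,180),tool(40)),((592,112,60),tool(40))])
f=grab('wrist');save(f,'w1')
```

```text
[478.86418489 129.63167381 249.30288378] [-3.14147772 -0.69655085  0.08367097] [ 3.93713024e-05 -5.77006602e-02  2.05524477e+00  1.23225520e-01
  4.52212134e-01  1.39563773e+00] 0.44990115419354415
{'dx': np.float64(-4.47), 'dy': np.float64(1.77), 'dz': np.float64(5.29), 'rx': np.float64(-0.1), 'ry': np.float64(0.1), 'rz': np.float64(0.2)}
{'dx': np.float64(-3.61), 'dy': np.float64(2.71), 'dz': np.float64(21.66), 'rx': np.float64(-0.1), 'ry': np.float64(0.1), 'rz': np.float64(0.2)}
```

Request:
arm_command --plan '[{"dx": -4.3,"dy": 1.8,"dz": 5.3,"rx": 0,"ry": 0,"rz": 0,"grip": 0},{"dx": -4.3,"dy": 1.8,"dz": 5.3,"rx": 0,"ry": 0,"rz": 0,"grip": 0},{"dx": -4,"dy": 2.2,"dz": 9,"rx": 0,"ry": 0,"rz": 0,"grip": 0},{"dx": -3.8,"dy": 2.5,"dz": 13,"rx": 0,"ry": 0,"rz": 0,"grip": 0},{"dx": -3.6,"dy": 2.6,"dz": 17,"rx": 0,"ry": 0,"rz": 0,"grip": 0},{"dx": -3.6,"dy": 2.7,"dz": 20,"rx": 0,"ry": 0,"rz": 0,"grip": 0},{"dx": -3.6,"dy": 2.7,"dz": 21.6,"rx": 0,"ry": 0,"rz": 0,"grip": 0},{"dx": -3.6,"dy": 2.7,"dz": 21.6,"rx": 0,"ry": 0,"rz": 0,"grip": 0}]'

```text
time_s: 2.55
tcp_pos: [584.0, 109.2, 75.5]
tool_rot: [-3.136, -0.703, 0.078]
contact_force: [-0.0, -1.1, -0.4]
opening: 0.5
finger_force: 0.0
```

Run:
```python
from h import *
o=env.get_obs();print(o['tcp_pos'],o['tool_rot'],o['contact_force'])
rel([((592+.08*20,92,60),tool(40)),((609,-108,60),tool(40))])
f=grab('scene');i=cv2.resize(f['image'][150:320,160:420],None,fx=3,fy=3);cv2.imwrite('pics/s1.png',i[...,::-1])
```

```text
[583.99785131 109.18730869  75.487806  ] [-3.13558573 -0.70349948  0.07823496] [-0.02946296 -1.12621785 -0.42014554]
{'dx': np.float64(-0.37), 'dy': np.float64(1.8), 'dz': np.float64(1.7), 'rx': np.float64(-0.3), 'ry': np.float64(-0.3), 'rz': np.float64(-0.1)}
{'dx': np.float64(-0.4), 'dy': np.float64(21.86), 'dz': np.float64(1.56), 'rx': np.float64(-0.3), 'ry': np.float64(-0.3), 'rz': np.float64(-0.1)}
```

View pics/s1.png

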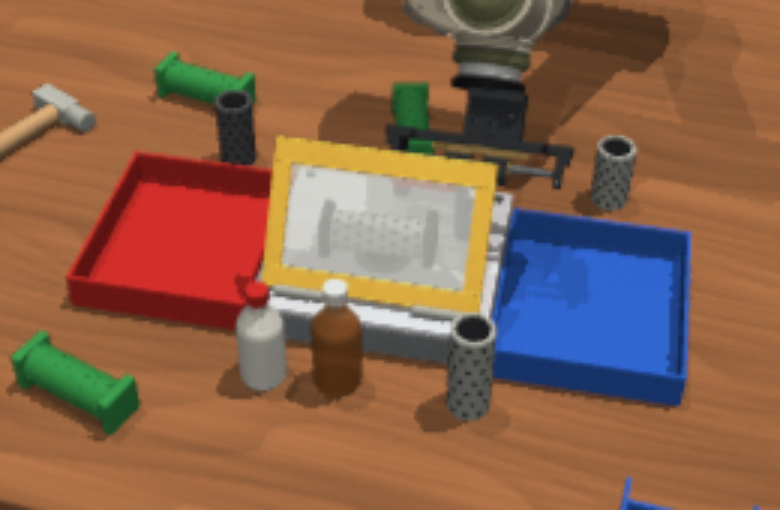

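The picture shows the filter behind the pane (380,235) and the gripper ahead of the guard at its right end (480,150), nothing touched. I'll let it settle, then push.

Request:
arm_command --plan '[{"dx": 0,"dy": 0,"dz": 0,"rx": 0,"ry": 0,"rz": 0,"grip": 0},{"dx": 0,"dy": 0,"dz": 0,"rx": 0,"ry": 0,"rz": 0,"grip": 0}]'

```text
time_s: 2.8
tcp_pos: [583.0, 110.3, 76.3]
tool_rot: [-3.135, -0.703, 0.08]
contact_force: [-0.6, -0.1, 0.5]
opening: 0.8
finger_force: 0.0
```

Run:
```python
from h import *
rel([((592+.08*20,92,60),tool(40)),((609,-108,60),tool(40))])
```

```text
{'dx': np.float64(-0.36), 'dy': np.float64(1.92), 'dz': np.float64(1.82), 'rx': np.float64(-0.4), 'ry': np.float64(-0.3), 'rz': np.float64(-0.0)}
{'dx': np.float64(-0.41), 'dy': np.float64(21.98), 'dz': np.float64(1.66), 'rx': np.float64(-0.4), 'ry': np.float64(-0.3), 'rz': np.float64(-0.0)}
```

Request:
arm_command --plan '[{"dx": -0.4,"dy": 0,"dz": 1.0,"rx": -0.4,"ry": 0,"rz": 0,"grip": 0},{"dx": -0.4,"dy": 0,"dz": 1.8,"rx": -0.4,"ry": 0,"rz": 0,"grip": 0},{"dx": -0.4,"dy": 0.5,"dz": 1.8,"rx": -0.4,"ry": 0,"rz": 0,"grip": 0},{"dx": -0.4,"dy": 1.1,"dz": 1.8,"rx": -0.4,"ry": 0,"rz": 0,"grip": 0},{"dx": -0.4,"dy": 1.7,"dz": 1.8,"rx": -0.4,"ry": 0,"rz": 0,"grip": 0},{"dx": -0.4,"dy": 2.4,"dz": 1.8,"rx": -0.4,"ry": 0,"rz": 0,"grip": 0},{"dx": -0.4,"dy": 3.2,"dz": 1.8,"rx": -0.4,"ry": 0,"rz": 0,"grip": 0},{"dx": -0.4,"dy": 4.0,"dz": 1.8,"rx": -0.4,"ry": 0,"rz": 0,"grip": 0}]'

```text
time_s: 3.6
tcp_pos: [595.1, 71.8, 60.0]
tool_rot: [3.142, -0.704, 0.081]
contact_force: [-0.2, 3.5, 3.1]
opening: 0.4
finger_force: 1.7
```

Run:
```python
from h import *
o=env.get_obs();print(o['tcp_pos'],o['contact_force'])
f=grab('scene');i=cv2.resize(f['image'][170:300,180:380],None,fx=3,fy=3);cv2.imwrite('pics/s2.png',i[...,::-1])
```

```text
[595.11860082  71.75278626  60.02154317] [-0.20761574  3.47425015  3.09757808]
```

View pics/s2.png

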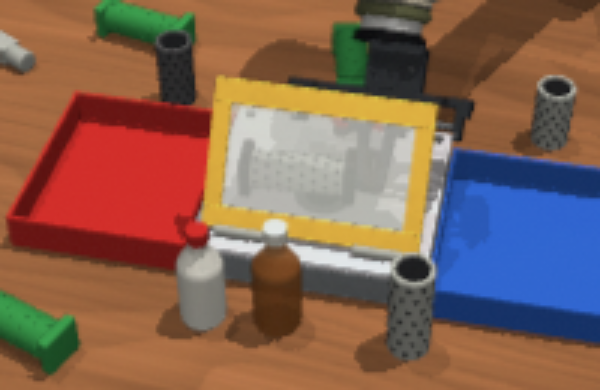

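The filter (300,170) is moving left ahead of the fingers (370,150), still square to the bed with about 3.5 N of contact. I'll keep pushing.

Request:
arm_command --plan '[{"dx": 0,"dy": 1,"dz": 0,"rx": 0,"ry": 0,"rz": 0,"grip": 0},{"dx": 0,"dy": 2,"dz": 0,"rx": 0,"ry": 0,"rz": 0,"grip": 0},{"dx": 0,"dy": 3,"dz": 0,"rx": 0,"ry": 0,"rz": 0,"grip": 0},{"dx": 0,"dy": 4,"dz": 0,"rx": 0,"ry": 0,"rz": 0,"grip": 0},{"dx": 0,"dy": 5,"dz": 0,"rx": 0,"ry": 0,"rz": 0,"grip": 0},{"dx": 0,"dy": 6,"dz": 0,"rx": 0,"ry": 0,"rz": 0,"grip": 0},{"dx": 0,"dy": 7,"dz": 0,"rx": 0,"ry": 0,"rz": 0,"grip": 0},{"dx": 0,"dy": 8,"dz": 0,"rx": 0,"ry": 0,"rz": 0,"grip": 0}]'

```text
time_s: 4.45
tcp_pos: [601.5, -8.6, 59.1]
tool_rot: [3.141, -0.703, 0.08]
contact_force: [-0.2, 3.7, 3.2]
opening: 0.0
finger_force: 1.5
```

Run:
```python
from h import *
o=env.get_obs();print(o['tcp_pos'],o['contact_force'])
f=grab('scene');i=cv2.resize(f['image'][170:300,150:380],None,fx=3,fy=3);cv2.imwrite('pics/s3.png',i[...,::-1])
```

```text
[601.50709524  -8.55300801  59.11721076] [-0.15896736  3.68373435  3.24334554]
```

View pics/s3.png

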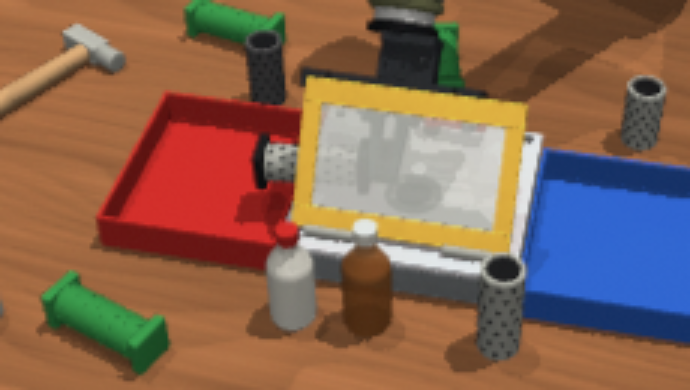

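The filter's end (262,160) now sticks out over the red tray. I'll push it over the edge.

Request:
arm_command --plan '[{"dx": 0,"dy": 1,"dz": 0,"rx": 0,"ry": 0,"rz": 0,"grip": 0},{"dx": 0,"dy": 2,"dz": 0,"rx": 0,"ry": 0,"rz": 0,"grip": 0},{"dx": 0,"dy": 3,"dz": 0,"rx": 0,"ry": 0,"rz": 0,"grip": 0},{"dx": 0,"dy": 4,"dz": 0,"rx": 0,"ry": 0,"rz": 0,"grip": 0},{"dx": 0,"dy": 5,"dz": 0,"rx": 0,"ry": 0,"rz": 0,"grip": 0},{"dx": 0,"dy": 6,"dz": 0,"rx": 0,"ry": 0,"rz": 0,"grip": 0},{"dx": 0,"dy": 7,"dz": 0,"rx": 0,"ry": 0,"rz": 0,"grip": 0},{"dx": 0,"dy": 8,"dz": 0,"rx": 0,"ry": 0,"rz": 0,"grip": 0}]'

```text
time_s: 5.3
tcp_pos: [607.8, -88.3, 58.9]
tool_rot: [3.141, -0.702, 0.08]
contact_force: [0.9, 1.8, -1.6]
opening: 0.4
finger_force: 0.7
```

Request:
arm_command --plan '[{"dx": 0,"dy": 0.5,"dz": 0,"rx": 0,"ry": 0,"rz": 0,"grip": 0},{"dx": 0,"dy": 1,"dz": 0,"rx": 0,"ry": 0,"rz": 0,"grip": 0},{"dx": 0,"dy": 1.5,"dz": 0,"rx": 0,"ry": 0,"rz": 0,"grip": 0},{"dx": 0,"dy": 2.0,"dz": 0,"rx": 0,"ry": 0,"rz": 0,"grip": 0},{"dx": 0,"dy": 2.0,"dz": 0,"rx": 0,"ry": 0,"rz": 0,"grip": 0}]'

```text
time_s: 5.8
tcp_pos: [609.7, -108.1, 59.4]
tool_rot: [3.14, -0.703, 0.08]
contact_force: [0.2, -0.1, 0.4]
opening: 0.1
finger_force: 0.0
```

Run:
```python
from h import *
o=env.get_obs();print(o['tcp_pos'],o['contact_force'])
f=grab('scene');i=cv2.resize(f['image'][170:300,150:380],None,fx=3,fy=3);cv2.imwrite('pics/s4.png',i[...,::-1])
```

```text
[ 609.68187546 -108.14075278   59.35103125] [ 0.16307515 -0.12966994  0.39308542]
```

View pics/s4.png

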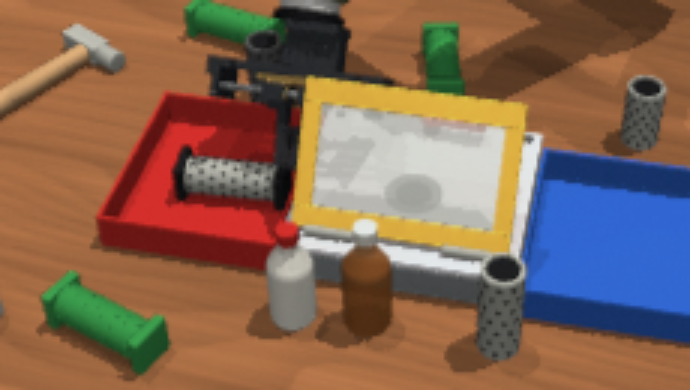

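The filter appears to lie in the red tray (230,178) and the contact force is zero. I'll retreat along the tool axis and check the depth.

Request:
arm_command --plan '[{"dx": 0,"dy": 0,"dz": -4,"rx": 0,"ry": 0,"rz": 0,"grip": 0},{"dx": 0,"dy": 0,"dz": -9,"rx": 0,"ry": 0,"rz": 0,"grip": 0},{"dx": 0,"dy": 0,"dz": -14,"rx": 0,"ry": 0,"rz": 0,"grip": 0},{"dx": 0,"dy": 0,"dz": -18,"rx": 0,"ry": 0,"rz": 0,"grip": 0},{"dx": 0,"dy": 0,"dz": -24,"rx": 0,"ry": 0,"rz": 0,"grip": 0},{"dx": 0,"dy": 0,"dz": -24,"rx": 0,"ry": -8,"rz": 0,"grip": 0},{"dx": 0,"dy": 0,"dz": -24,"rx": 0,"ry": -16,"rz": 0,"grip": 0},{"dx": 0,"dy": 0,"dz": -24,"rx": 0,"ry": -24,"rz": 0,"grip": 0}]'

```text
time_s: 6.65
tcp_pos: [454.5, -120.5, 244.1]
tool_rot: [3.137, -0.281, 0.079]
contact_force: [-0.6, -0.3, -1.0]
opening: 0.7
finger_force: 0.0
```

Run:
```python
from h import *
o=env.get_obs();print(o['tcp_pos'],o['tool_rot'],o['contact_force'])
f=grab('top');P=cloud(f);im=f['image'].astype(int);r,g,b=[im[...,i] for i in range(3)]
z=P[...,2];v,u=np.mgrid[:420,:560]
m=(u>318)&(u<375)&(v>172)&(v<232)&~((r>2*g)&(r>2*b));q=P[m]
print('filter',m.sum(),np.nanmedian(q,0),np.nanpercentile(q[:,2],[10,50,90]),cv2.minAreaRect(q[~np.isnan(q[:,2])][:,:2].astype(np.float32)))
# guard: yellow pts, plane in bed frame
c,s=np.cos(YAW),np.sin(YAW)
d=P[...,:2]-B;bx=d[...,0]*c+d[...,1]*s;by=-d[...,0]*s+d[...,1]*c
m=(r>150)&(g>110)&(b<80)&(z>60)&(abs(by)<115)
fit=np.polyfit(z[m],bx[m],1);print('guard x=',fit,'ang',np.arctan2(1,-fit[0]), 'zmax',np.percentile(z[m],[90,97]),'bxmin',np.percentile(bx[m],[2,10]), 'by',by[m].min(),by[m].max())
m=(r>130)&(g<60)&(b<60)&(bx>-125)&(bx<-65)&(by>-30)&(by<100)
hi=m&(z>82);lo=m&(z>60)&(z<76)
print('lug bed',np.median(bx[hi]),np.median(by[hi]),hi.sum(),'blade',[(int(a),int(k),int(h)) for a,k,h in zip(bx[m],by[m],z[m])][::3])
rel([((600,22,260),tool(0))])
```

```text
[ 454.50824346 -120.49653507  244.07421851] [ 3.13685723 -0.28051006  0.07875774] [-0.62675439 -0.33131017 -0.99171286]
filter 582 [ 600.0767356  -172.54310085   44.83223081] [ 35.23019473  44.83223081 324.14095822] ((538.331787109375, -166.54547119140625), (120.96971130371094, 205.89698791503906), 82.61671447753906)
guard x= [ -0.68653743 126.56028592] ang 0.9691629030929904 zmax [178.56344566 181.6268466 ] bxmin [-0.08498874  2.22770733] by -109.36005610742022 109.89985483680455
lug bed -91.02289233211364 49.60768016311792 20 blade [(-81, 2, 75), (-81, 26, 69), (-82, 11, 68), (-85, 54, 101), (-85, 46, 97), (-84, 35, 74), (-83, 26, 64), (-85, 17, 70), (-86, 8, 74), (-88, 52, 97), (-86, 38, 69), (-87, 29, 74), (-88, 20, 74), (-89, 12, 75), (-90, 55, 95), (-90, 41, 81), (-90, 32, 73), (-90, 18, 66), (-91, 9, 69), (-93, 55, 97), (-94, 47, 93), (-92, 38, 76), (-92, 27, 64), (-94, 18, 75), (-95, 9, 74), (-96, 0, 73), (-95, 56, 88), (-94, 47, 75), (-95, 39, 70), (-95, 30, 67)]
{'dx': np.float64(15.34), 'dy': np.float64(-13.1), 'dz': np.float64(2.63), 'rx': np.float64(0.3), 'ry': np.float64(-15.7), 'rz': np.float64(-0.1)}
```

The depth shows the filter flat in the tray: top about 48 mm, centred near (600,-172). Guard angle is 0.97 and the turnbutton is near 0. Next I'll go above the guard edge.

Request:
arm_command --plan '[{"dx": 4,"dy": -4,"dz": -2,"rx": 0,"ry": -8,"rz": 0,"grip": 0},{"dx": 15.3,"dy": -13.1,"dz": 2.6,"rx": 0.3,"ry": -15.7,"rz": 0,"grip": 0},{"dx": 15.3,"dy": -13.1,"dz": 2.6,"rx": 0.3,"ry": -15.7,"rz": 0,"grip": 0},{"dx": 15.3,"dy": -13.1,"dz": 2.6,"rx": 0.3,"ry": -15.7,"rz": 0,"grip": 0},{"dx": 15.3,"dy": -13.1,"dz": 2.6,"rx": 0.3,"ry": -15.7,"rz": 0,"grip": 0},{"dx": 15.3,"dy": -13.1,"dz": 2.6,"rx": 0.3,"ry": -15.7,"rz": 0,"grip": 0},{"dx": 15.3,"dy": -13.1,"dz": 2.6,"rx": 0.3,"ry": -15.7,"rz": 0,"grip": 0},{"dx": 15.3,"dy": -13.1,"dz": 2.6,"rx": 0.3,"ry": -15.7,"rz": 0,"grip": 0}]'

```text
time_s: 7.5
tcp_pos: [597.3, 22.1, 260.7]
tool_rot: [-3.136, -0.011, 0.08]
contact_force: [-0.0, -1.1, 0.4]
opening: 0.5
finger_force: 0.0
```

```bash
cat >> h.py <<'E'
def W(bx,by,z):
    c,s=np.cos(YAW),np.sin(YAW);return (B[0]+bx*c-by*s,B[1]+bx*s+by*c,z)
E
python3 - <<'E'
from h import *
o=env.get_obs();print(o['tcp_pos'],o['tool_rot'])
T=tool(0);th=np.r_[1.05,np.linspace(.97,.03,14)];print(th)
rel([(W(20,0,185),T)]+[(W(94-138*np.cos(t)+5*np.sin(t),0,50+138*np.sin(t)+5*np.cos(t)),T) for t in th])
E
```

```text
[597.3336687   22.08453757 260.70144159] [-3.13646    -0.0106638   0.07974183]
[1.05       0.97       0.89769231 0.82538462 0.75307692 0.68076923
 0.60846154 0.53615385 0.46384615 0.39153846 0.31923077 0.24692308
 0.17461538 0.10230769 0.03      ]
{'dx': np.float64(0.38), 'dy': np.float64(0.05), 'dz': np.float64(7.57), 'rx': np.float64(-0.3), 'ry': np.float64(-0.6), 'rz': np.float64(-0.0)}
{'dx': np.float64(1.33), 'dy': np.float64(0.06), 'dz': np.float64(8.87), 'rx': np.float64(-0.3), 'ry': np.float64(-0.6), 'rz': np.float64(-0.0)}
{'dx': np.float64(0.37), 'dy': np.float64(0.06), 'dz': np.float64(9.41), 'rx': np.float64(-0.3), 'ry': np.float64(-0.6), 'rz': np.float64(-0.0)}
{'dx': np.float64(-0.46), 'dy': np.float64(0.07), 'dz': np.float64(9.96), 'rx': np.float64(-0.3), 'ry': np.float64(-0.6), 'rz': np.float64(-0.0)}
{'dx': np.float64(-1.25), 'dy': np.float64(0.07), 'dz': np.float64(10.58), 'rx': np.float64(-0.3), 'ry': np.float64(-0.6), 'rz': np.float64(-0.0)}
{'dx': np.float64(-1.99), 'dy': np.float64(0.07), 'dz': np.float64(11.25), 'rx': np.float64(-0.3), 'ry': np.float64(-0.6), '
[... 787 characters left out ...]
 np.float64(0.1), 'dz': np.float64(16.21), 'rx': np.float64(-0.3), 'ry': np.float64(-0.6), 'rz': np.float64(-0.0)}
{'dx': np.float64(-5.58), 'dy': np.float64(0.1), 'dz': np.float64(17.15), 'rx': np.float64(-0.3), 'ry': np.float64(-0.6), 'rz': np.float64(-0.0)}
{'dx': np.float64(-5.84), 'dy': np.float64(0.11), 'dz': np.float64(18.12), 'rx': np.float64(-0.3), 'ry': np.float64(-0.6), 'rz': np.float64(-0.0)}
{'dx': np.float64(-6.02), 'dy': np.float64(0.12), 'dz': np.float64(19.1), 'rx': np.float64(-0.3), 'ry': np.float64(-0.6), 'rz': np.float64(-0.0)}
{'dx': np.float64(-6.13), 'dy': np.float64(0.12), 'dz': np.float64(20.09), 'rx': np.float64(-0.3), 'ry': np.float64(-0.6), 'rz': np.float64(-0.0)}
```

Request:
arm_command --plan '[{"dx": 1.2,"dy": 0,"dz": 4,"rx": 0,"ry": 0,"rz": 0,"grip": 0},{"dx": 1.2,"dy": 0,"dz": 7,"rx": 0,"ry": 0,"rz": 0,"grip": 0},{"dx": 1.2,"dy": 0,"dz": 8.8,"rx": 0,"ry": 0,"rz": 0,"grip": 0},{"dx": 0.3,"dy": 0,"dz": 9.4,"rx": 0,"ry": 0,"rz": 0,"grip": 0},{"dx": -0.5,"dy": 0,"dz": 10,"rx": 0,"ry": 0,"rz": 0,"grip": 0},{"dx": -1.3,"dy": 0,"dz": 10.6,"rx": 0,"ry": 0,"rz": 0,"grip": 0},{"dx": -2,"dy": 0,"dz": 11.3,"rx": 0,"ry": 0,"rz": 0,"grip": 0}]'

```text
time_s: 8.2
tcp_pos: [578.9, 21.1, 147.8]
tool_rot: [-3.137, -0.013, 0.079]
contact_force: [2.3, -0.2, 0.4]
opening: 0.9
finger_force: 1.0
```

Run:
```python
from h import *
f=grab('scene');i=cv2.resize(f['image'][150:300,150:380],None,fx=3,fy=3);cv2.imwrite('pics/s5.png',i[...,::-1])
o=env.get_obs();print(o['tcp_pos'],o['contact_force'],W(-44,0,55))
T=tool(0);th=np.linspace(.65,.02,10)
rel([(W(94-138*np.cos(t)+5*np.sin(t),0,50+138*np.sin(t)+5*np.cos(t)),T) for t in th])
```

```text
[577.65403233  21.1795528  146.5900776 ] [ 1.08800961 -1.1257707  -0.5193829 ] (np.float64(538.1407249226847), np.float64(17.1837534653564), 55)
{'dx': np.float64(-0.86), 'dy': np.float64(0.09), 'dz': np.float64(0.9), 'rx': np.float64(-0.3), 'ry': np.float64(-0.6), 'rz': np.float64(-0.0)}
{'dx': np.float64(-1.46), 'dy': np.float64(0.09), 'dz': np.float64(1.66), 'rx': np.float64(-0.3), 'ry': np.float64(-0.6), 'rz': np.float64(-0.0)}
{'dx': np.float64(-1.99), 'dy': np.float64(0.1), 'dz': np.float64(2.47), 'rx': np.float64(-0.3), 'ry': np.float64(-0.6), 'rz': np.float64(-0.0)}
{'dx': np.float64(-2.48), 'dy': np.float64(0.1), 'dz': np.float64(3.3), 'rx': np.float64(-0.3), 'ry': np.float64(-0.6), 'rz': np.float64(-0.0)}
{'dx': np.float64(-2.9), 'dy': np.float64(0.1), 'dz': np.float64(4.17), 'rx': np.float64(-0.3), 'ry': np.float64(-0.6), 'rz': np.float64(-0.0)}
{'dx': np.float64(-3.26), 'dy': np.float64(0.11), 'dz': np.float64(5.07), 'rx': np.float64(-0.3), 'ry': np.float64(-0.6), 'rz': np.float64(-0.0)}
{'dx': np.float64(-3.55), 'dy': np.float64(0.11), 'dz': np.float64(5.99), 'rx': np.float64(-0.3), 'ry': np.float64(-0.6), 'rz': np.float64(-0.0)}
{'dx': np.float64(-3.78), 'dy': np.float64(0.12), 'dz': np.float64(6.93), 'rx': np.float64(-0.3), 'ry': np.float64(-0.6), 'rz': np.float64(-0.0)}
{'dx': np.float64(-3.95), 'dy': np.float64(0.12), 'dz': np.float64(7.88), 'rx': np.float64(-0.3), 'ry': np.float64(-0.6), 'rz': np.float64(-0.0)}
{'dx': np.float64(-4.05), 'dy': np.float64(0.13), 'dz': np.float64(8.84), 'rx': np.float64(-0.3), 'ry': np.float64(-0.6), 'rz': np.float64(-0.0)}
```

View pics/s5.png

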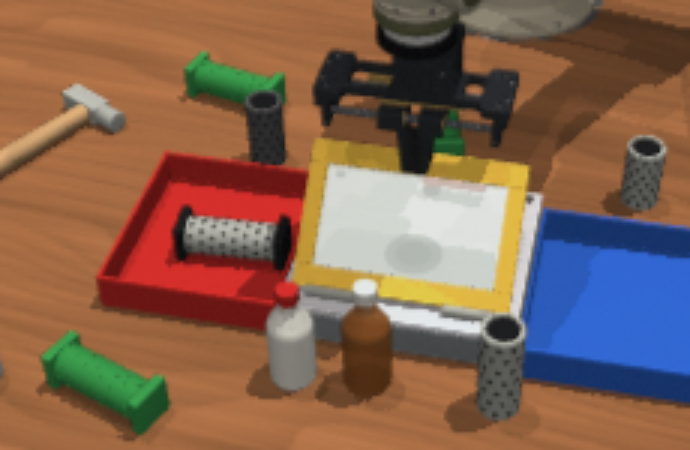

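The guard is folding under the fingertips at (415,165), and the filter lies in the red tray (230,238). I'll continue down.

Request:
arm_command --plan '[{"dx": -0.8,"dy": 0,"dz": 0.9,"rx": 0,"ry": 0,"rz": 0,"grip": 0},{"dx": -1.4,"dy": 0,"dz": 1.7,"rx": 0,"ry": 0,"rz": 0,"grip": 0},{"dx": -2,"dy": 0,"dz": 2.5,"rx": 0,"ry": 0,"rz": 0,"grip": 0},{"dx": -2.5,"dy": 0,"dz": 3.3,"rx": 0,"ry": 0,"rz": 0,"grip": 0},{"dx": -2.9,"dy": 0,"dz": 4.2,"rx": 0,"ry": 0,"rz": 0,"grip": 0},{"dx": -3.3,"dy": 0,"dz": 5,"rx": 0,"ry": 0,"rz": 0,"grip": 0},{"dx": -3.5,"dy": 0,"dz": 6,"rx": 0,"ry": 0,"rz": 0,"grip": 0},{"dx": -3.8,"dy": 0,"dz": 7,"rx": 0,"ry": 0,"rz": 0,"grip": 0}]'

```text
time_s: 9.05
tcp_pos: [541.8, 19.7, 75.7]
tool_rot: [-3.137, -0.01, 0.081]
contact_force: [1.2, -0.7, 1.9]
opening: 0.8
finger_force: 0.7
```

Request:
arm_command --plan '[{"dx": -0.1,"dy": 0,"dz": 0.6,"rx": 0,"ry": 0,"rz": 0,"grip": 0},{"dx": -0.2,"dy": 0,"dz": 1.1,"rx": 0,"ry": 0,"rz": 0,"grip": 0},{"dx": -0.2,"dy": 0,"dz": 1.5,"rx": 0,"ry": 0,"rz": 0,"grip": 0},{"dx": -0.2,"dy": 0,"dz": 1.8,"rx": 0,"ry": 0,"rz": 0,"grip": 0},{"dx": -0.2,"dy": 0,"dz": 1.8,"rx": 0,"ry": 0,"rz": 0,"grip": 0}]'

```text
time_s: 9.55
tcp_pos: [540.0, 19.5, 58.2]
tool_rot: [-3.137, -0.009, 0.081]
contact_force: [0.0, -0.3, -0.1]
opening: 0.5
finger_force: 0.0
```

Request:
arm_command --plan '[{"dx": 0,"dy": 0,"dz": 0.1,"rx": 0,"ry": 0,"rz": 0,"grip": 0},{"dx": 0,"dy": 0,"dz": 0.2,"rx": 0,"ry": 0,"rz": 0,"grip": 0},{"dx": 0,"dy": 0,"dz": 0.3,"rx": 0,"ry": 0,"rz": 0,"grip": 0},{"dx": 0,"dy": 0,"dz": 0.3,"rx": 0,"ry": 0,"rz": 0,"grip": 0}]'

```text
time_s: 9.95
tcp_pos: [540.2, 19.5, 55.9]
tool_rot: [-3.137, -0.01, 0.081]
contact_force: [-2.7, 0.5, 5.4]
opening: 0.1
finger_force: 2.3
```

Request:
arm_command --plan '[{"dx": 0,"dy": 0,"dz": 0.05,"rx": 0,"ry": 0,"rz": 0,"grip": 0},{"dx": 0,"dy": 0,"dz": 0.1,"rx": 0,"ry": 0,"rz": 0,"grip": 0},{"dx": 0,"dy": 0,"dz": 0.1,"rx": 0,"ry": 0,"rz": 0,"grip": 0}]'

```text
time_s: 10.25
tcp_pos: [540.3, 19.5, 55.8]
tool_rot: [-3.137, -0.01, 0.081]
contact_force: [-6.3, 0.2, 14.3]
opening: 0.4
finger_force: 7.3
```

The guard is seated: 14 N with no further travel. I'll lift off and approach the robot side of the lug.

Request:
arm_command --plan '[{"dx": 0,"dy": 0,"dz": -3,"rx": 0,"ry": 0,"rz": 0,"grip": 0},{"dx": 0,"dy": 0,"dz": -8,"rx": 0,"ry": 0,"rz": 0,"grip": 0},{"dx": 0,"dy": 0,"dz": -8,"rx": 0,"ry": 0,"rz": 0,"grip": 0}]'

```text
time_s: 10.55
tcp_pos: [542.1, 18.6, 140.2]
tool_rot: [-3.139, -0.02, 0.081]
contact_force: [-0.1, -1.4, -0.9]
opening: 0.7
finger_force: 0.0
```

```bash
cat >> h.py <<'E'
def lug(phi,back=0,z=80):
    t=np.array([np.cos(phi),-np.sin(phi)]);n=np.array([np.sin(phi),np.cos(phi)])
    p=np.array([-90,0])+60.7*n-(22.6+back)*t
    return W(*p,z),tool(0,YAW-(phi-np.pi/6))
E
python3 - <<'E'
from h import *
f=grab('top');P=cloud(f);im=f['image'].astype(int);r,g,b=[im[...,i] for i in range(3)]
z=P[...,2];c,s=np.cos(YAW),np.sin(YAW)
d=P[...,:2]-B;bx=d[...,0]*c+d[...,1]*s;by=-d[...,0]*s+d[...,1]*c
m=(r>150)&(g>110)&(b<80)&(z>38)&(z<90)&(abs(by)<110)&(bx>-70)&(bx<80)
A=np.c_[bx[m],by[m],np.ones(m.sum())];print('guard plane',np.linalg.lstsq(A,z[m],rcond=None)[0],m.sum(),bx[m].min())
print(env.get_obs()['joint_positions'])
a=lug(0,12,135);b_=lug(0,12)
rel([a,b_])
rel([lug(p) for p in np.arange(0,1.65,.1)],(np.array(b_[0]),b_[1]))
E
```

```text
guard plane [ 2.53645688e-03 -6.87040482e-04  5.60925109e+01] 445 -64.46499495011714
[-0.18522838  0.43993855  1.59674475  0.00826773  1.09063466  1.30077469]
{'dx': np.float64(-8.33), 'dy': np.float64(-5.93), 'dz': np.float64(0.1), 'rx': np.float64(0.0), 'ry': np.float64(-0.9), 'rz': np.float64(-29.9)}
{'dx': np.float64(-8.42), 'dy': np.float64(-5.92), 'dz': np.float64(5.6), 'rx': np.float64(0.0), 'ry': np.float64(-0.9), 'rz': np.float64(-29.9)}
{'dx': np.float64(1.04), 'dy': np.float64(0.6), 'dz': np.float64(0.0), 'rx': np.float64(0.0), 'ry': np.float64(0.0), 'rz': np.float64(0.0)}
{'dx': np.float64(1.67), 'dy': np.float64(0.74), 'dz': np.float64(0.0), 'rx': np.float64(0.0), 'ry': np.float64(-0.0), 'rz': np.float64(5.7)}
{'dx': np.float64(2.29), 'dy': np.float64(0.94), 'dz': np.float64(0.0), 'rx': np.float64(0.0), 'ry': np.float64(-0.0), 'rz': np.float64(11.5)}
{'dx': np.float64(2.88), 'dy': np.float64(1.2), 'dz': np.float64(0.0), 'rx': np.float64(0.0), 'ry': np.float64(-0.0), 'rz': np.float64(17.2)}
{'dx': np.float64(3.44), 'dy': np.float64(1.52), 'dz': np.float64(0.0), 'rx': np.f
[... 1073 characters left out ...]
at64(6.3), 'dy': np.float64(5.68), 'dz': np.float64(0.0), 'rx': np.float64(-0.0), 'ry': np.float64(-0.0), 'rz': np.float64(68.8)}
{'dx': np.float64(6.4), 'dy': np.float64(6.32), 'dz': np.float64(0.0), 'rx': np.float64(0.0), 'ry': np.float64(-0.0), 'rz': np.float64(74.5)}
{'dx': np.float64(6.44), 'dy': np.float64(6.96), 'dz': np.float64(0.0), 'rx': np.float64(0.0), 'ry': np.float64(-0.0), 'rz': np.float64(80.2)}
{'dx': np.float64(6.41), 'dy': np.float64(7.61), 'dz': np.float64(0.0), 'rx': np.float64(0.0), 'ry': np.float64(-0.0), 'rz': np.float64(85.9)}
{'dx': np.float64(6.31), 'dy': np.float64(8.25), 'dz': np.float64(0.0), 'rx': np.float64(0.0), 'ry': np.float64(-0.0), 'rz': np.float64(91.7)}
```

Guard plane slope is 0.0025 rad, so it is flat. Next I'll go to the lug.

Request:
arm_command --plan '[{"dx": -8.3,"dy": -5.9,"dz": 0,"rx": 0,"ry": 0,"rz": -30,"grip": 0},{"dx": -8.3,"dy": -5.9,"dz": 0,"rx": 0,"ry": -0.9,"rz": -30,"grip": 0},{"dx": -8.3,"dy": -5.9,"dz": 0,"rx": 0,"ry": -0.9,"rz": -30,"grip": 0},{"dx": -8.3,"dy": -5.9,"dz": 0,"rx": 0,"ry": -0.9,"rz": -30,"grip": 0},{"dx": -8.4,"dy": -5.9,"dz": 3,"rx": 0,"ry": -0.9,"rz": -30,"grip": 0},{"dx": -8.4,"dy": -5.9,"dz": 5.6,"rx": 0,"ry": -0.9,"rz": -30,"grip": 0},{"dx": -8.4,"dy": -5.9,"dz": 5.6,"rx": 0,"ry": -0.9,"rz": -30,"grip": 0},{"dx": -8.4,"dy": -5.9,"dz": 5.6,"rx": 0,"ry": -0.9,"rz": -30,"grip": 0}]'

```text
time_s: 11.4
tcp_pos: [451.3, 71.4, 77.9]
tool_rot: [-3.137, 0.005, 0.605]
contact_force: [0.1, 0.5, 0.1]
opening: 0.3
finger_force: 0.0
```

Run:
```python
from h import *
o=env.get_obs();print(o['tcp_pos'],o['tool_rot'],o['contact_force'])
rel([lug(0)])
```

```text
[451.27128375  71.37535759  77.90500934] [-3.13744976  0.00497254  0.60450651] [0.10531149 0.49899072 0.10154139]
{'dx': np.float64(1.17), 'dy': np.float64(0.71), 'dz': np.float64(-0.22), 'rx': np.float64(-0.2), 'ry': np.float64(0.3), 'rz': np.float64(0.1)}
```

Request:
arm_command --plan '[{"dx": 0.6,"dy": 0.4,"dz": -0.2,"rx": 0,"ry": 0,"rz": 0,"grip": 0},{"dx": 1.2,"dy": 0.7,"dz": -0.2,"rx": 0,"ry": 0,"rz": 0,"grip": 0},{"dx": 1.8,"dy": 0.85,"dz": -0.2,"rx": 0,"ry": 0,"rz": 5.7,"grip": 0},{"dx": 2.4,"dy": 1.05,"dz": -0.2,"rx": 0,"ry": 0,"rz": 11.5,"grip": 0},{"dx": 3.0,"dy": 1.3,"dz": -0.2,"rx": 0,"ry": 0,"rz": 17.2,"grip": 0},{"dx": 3.55,"dy": 1.6,"dz": -0.2,"rx": 0,"ry": 0,"rz": 22.9,"grip": 0},{"dx": 4.1,"dy": 2.0,"dz": -0.2,"rx": 0,"ry": 0,"rz": 28.6,"grip": 0},{"dx": 4.6,"dy": 2.4,"dz": -0.2,"rx": 0,"ry": 0,"rz": 34.4,"grip": 0}]'

```text
time_s: 12.2
tcp_pos: [503.6, 77.8, 80.5]
tool_rot: [-3.141, 0.005, 0.0]
contact_force: [-3.1, -0.6, 1.1]
opening: 0.5
finger_force: 1.2
```

Run:
```python
from h import *
o=env.get_obs();print(o['tcp_pos'],o['tool_rot'],o['contact_force'],o['joint_positions'][5])
p,R=lug(.6);print(p)
rel([lug(x) for x in (.7,.8,.9,1,1.1,1.2,1.3,1.4)])
rel([lug(x) for x in (1.5,1.6,1.65)],lug(1.4))
f=grab('scene');i=cv2.resize(f['image'][150:300,150:380],None,fx=3,fy=3);cv2.imwrite('pics/s6.png',i[...,::-1])
```

```text
[503.6131198   77.84795407  80.4624332 ] [-3.14124411e+00  4.94617061e-03  1.24218385e-04] [-3.14775923 -0.554699    1.1171772 ] 1.4938283518155289
(np.float64(502.8357573391642), np.float64(77.41379286447626), 80)
{'dx': np.float64(0.56), 'dy': np.float64(0.18), 'dz': np.float64(0.04), 'rx': np.float64(-0.0), 'ry': np.float64(0.3), 'rz': np.float64(5.5)}
{'dx': np.float64(1.17), 'dy': np.float64(0.38), 'dz': np.float64(0.04), 'rx': np.float64(0.0), 'ry': np.float64(0.3), 'rz': np.float64(11.3)}
{'dx': np.float64(1.76), 'dy': np.float64(0.64), 'dz': np.float64(0.04), 'rx': np.float64(0.0), 'ry': np.float64(0.3), 'rz': np.float64(17.0)}
{'dx': np.float64(2.33), 'dy': np.float64(0.96), 'dz': np.float64(0.03), 'rx': np.float64(0.0), 'ry': np.float64(0.3), 'rz': np.float64(22.7)}
{'dx': np.float64(2.86), 'dy': np.float64(1.33), 'dz': np.float64(0.03), 'rx': np.float64(0.1), 'ry': np.float64(0.3), 'rz': np.float64(28.4)}
{'dx': np.float64(3.35), 'dy': np.float64(1.76), 'dz': np.float64(0.03), 'rx': np.float64(0.1), 'ry': np.float64(0.3), 'rz': np.float64(34.2)}
{'dx': np.float64(3.79), 'dy': np.float64(2.23), 'dz': np.float64(0.03), 'rx': np.float64(0.1), 'ry': np.float64(0.3), 'rz': np.float64(39.9)}
{'dx': np.float64(4.19), 'dy': np.float64(2.74), 'dz': np.float64(0.02), 'rx': np.float64(0.1), 'ry': np.float64(0.3), 'rz': np.float64(45.6)}
{'dx': np.float64(0.63), 'dy': np.float64(0.14), 'dz': np.float64(0.0), 'rx': np.float64(0.0), 'ry': np.float64(-0.0), 'rz': np.float64(5.7)}
{'dx': np.float64(1.25), 'dy': np.float64(0.34), 'dz': np.float64(0.0), 'rx': np.float64(-0.0), 'ry': np.float64(-0.0), 'rz': np.float64(11.5)}
{'dx': np.float64(1.55), 'dy': np.float64(0.47), 'dz': np.float64(0.0), 'rx': np.float64(0.0), 'ry': np.float64(-0.0), 'rz': np.float64(14.3)}
```

View pics/s6.png

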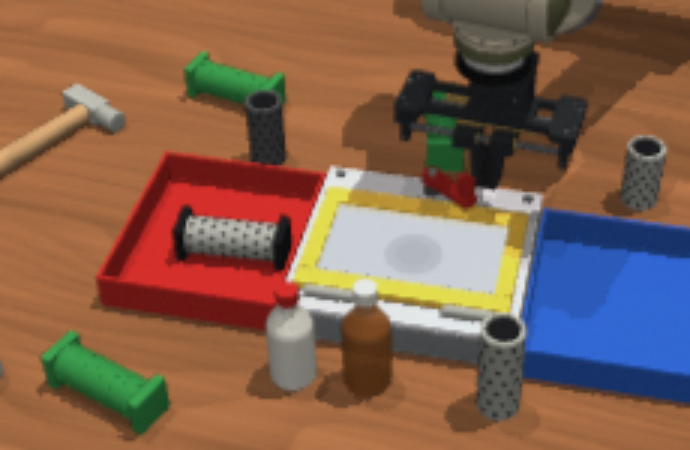

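The guard is flat and the turnbutton (455,187) is part-way round, pushed by the fingers. I'll continue.

Request:
arm_command --plan '[{"dx": 0.55,"dy": 0.2,"dz": 0,"rx": 0,"ry": 0,"rz": 5.5,"grip": 0},{"dx": 1.15,"dy": 0.4,"dz": 0,"rx": 0,"ry": 0,"rz": 11.3,"grip": 0},{"dx": 1.75,"dy": 0.65,"dz": 0,"rx": 0,"ry": 0,"rz": 17,"grip": 0},{"dx": 2.3,"dy": 0.95,"dz": 0,"rx": 0,"ry": 0,"rz": 22.7,"grip": 0},{"dx": 2.85,"dy": 1.35,"dz": 0,"rx": 0,"ry": 0,"rz": 28.4,"grip": 0},{"dx": 3.35,"dy": 1.75,"dz": 0,"rx": 0,"ry": 0,"rz": 34.2,"grip": 0},{"dx": 3.8,"dy": 2.25,"dz": 0,"rx": 0,"ry": 0,"rz": 39.9,"grip": 0},{"dx": 4.2,"dy": 2.75,"dz": 0,"rx": 0,"ry": 0,"rz": 45.6,"grip": 0}]'

```text
time_s: 13.05
tcp_pos: [545.5, 50.7, 80.1]
tool_rot: [3.139, 0.004, -0.794]
contact_force: [-3.2, 1.0, 1.2]
opening: 0.1
finger_force: 1.2
```

Run:
```python
from h import *
o=env.get_obs();print(o['tcp_pos'],o['tool_rot'],o['contact_force'],o['joint_positions'][5],lug(1.4)[0])
rel([lug(x) for x in (1.5,1.55,1.6,1.65)])
```

```text
[545.48351832  50.66223902  80.10471716] [ 3.138826    0.00402097 -0.79368702] [-3.22991456  0.9929122   1.19488181] 2.2427912293687147 (np.float64(545.4800878025993), np.float64(50.464888720746295), 80)
{'dx': np.float64(0.65), 'dy': np.float64(0.16), 'dz': np.float64(0.01), 'rx': np.float64(0.2), 'ry': np.float64(0.2), 'rz': np.float64(5.9)}
{'dx': np.float64(0.96), 'dy': np.float64(0.25), 'dz': np.float64(0.01), 'rx': np.float64(0.2), 'ry': np.float64(0.2), 'rz': np.float64(8.8)}
{'dx': np.float64(1.26), 'dy': np.float64(0.36), 'dz': np.float64(0.01), 'rx': np.float64(0.2), 'ry': np.float64(0.2), 'rz': np.float64(11.6)}
{'dx': np.float64(1.56), 'dy': np.float64(0.48), 'dz': np.float64(0.01), 'rx': np.float64(0.2), 'ry': np.float64(0.2), 'rz': np.float64(14.5)}
```

Request:
arm_command --plan '[{"dx": 0.65,"dy": 0.15,"dz": 0,"rx": 0,"ry": 0,"rz": 5.9,"grip": 0},{"dx": 0.95,"dy": 0.25,"dz": 0,"rx": 0,"ry": 0,"rz": 8.8,"grip": 0},{"dx": 1.25,"dy": 0.35,"dz": 0,"rx": 0,"ry": 0,"rz": 11.6,"grip": 0},{"dx": 1.25,"dy": 0.35,"dz": 0,"rx": 0,"ry": 0,"rz": 11.6,"grip": 0}]'

```text
time_s: 13.45
tcp_pos: [551.3, 40.8, 80.0]
tool_rot: [3.139, 0.006, -0.994]
contact_force: [-2.1, 11.2, 2.7]
opening: 0.0
finger_force: 5.3
```

At the stop: the force jumped to 11 N. I'll back off and lift.

Request:
arm_command --plan '[{"dx": -1.7,"dy": -1.1,"dz": 0,"rx": 0,"ry": 0,"rz": 0,"grip": 0},{"dx": -2.5,"dy": -1.6,"dz": 0,"rx": 0,"ry": 0,"rz": 0,"grip": 0},{"dx": -2.5,"dy": -1.6,"dz": -5,"rx": 0,"ry": 0,"rz": 0,"grip": 0},{"dx": -2.5,"dy": -1.6,"dz": -10,"rx": 0,"ry": 0,"rz": 0,"grip": 0},{"dx": -18,"dy": -1.6,"dz": -20,"rx": 0,"ry": 0,"rz": 0,"grip": 0},{"dx": -18,"dy": -1.6,"dz": -20,"rx": 0,"ry": 0,"rz": 0,"grip": 0},{"dx": -18,"dy": -1.6,"dz": -20,"rx": 0,"ry": 0,"rz": 0,"grip": 0},{"dx": -18,"dy": -1.6,"dz": -20,"rx": 0,"ry": 0,"rz": 0,"grip": 0}]'

```text
time_s: 14.25
tcp_pos: [466.6, 200.5, 282.6]
tool_rot: [3.14, 0.002, -0.992]
contact_force: [0.7, 0.2, 1.0]
opening: 0.5
finger_force: 0.0
```

Run:
```python
from h import *
o=env.get_obs();print(o['tcp_pos'],o['contact_force'])
f=grab('top');i=cv2.resize(f['image'][140:300,160:400],None,fx=3,fy=3);cv2.imwrite('pics/t2.png',i[...,::-1])
P=cloud(f);im=f['image'].astype(int);r,g,b=[im[...,i] for i in range(3)]
z=P[...,2];c,s=np.cos(YAW),np.sin(YAW)
d=P[...,:2]-B;bx=d[...,0]*c+d[...,1]*s;by=-d[...,0]*s+d[...,1]*c
m=(r>130)&(g<60)&(b<60)&(z>60)&(z<110)&(bx>-110)&(bx<-10)&(abs(by)<70)
hi=m&(z>82);l=np.median(np.c_[bx[hi],by[hi]],0);print('lug',l,np.arctan2(l[0]+90,l[1]))
m=(r>150)&(g>110)&(b<80)&(z>38)&(z<90)&(abs(by)<110)&(bx>-70)&(bx<80)
print(np.polyfit(bx[m],z[m],1))
```

```text
[466.60727928 200.46127264 282.56604883] [0.69828594 0.19967915 0.98843678]
lug [-39.7710975   0.6493795] 1.557868643995083
[2.70713766e-03 5.61578524e+01]
```

View pics/t2.png

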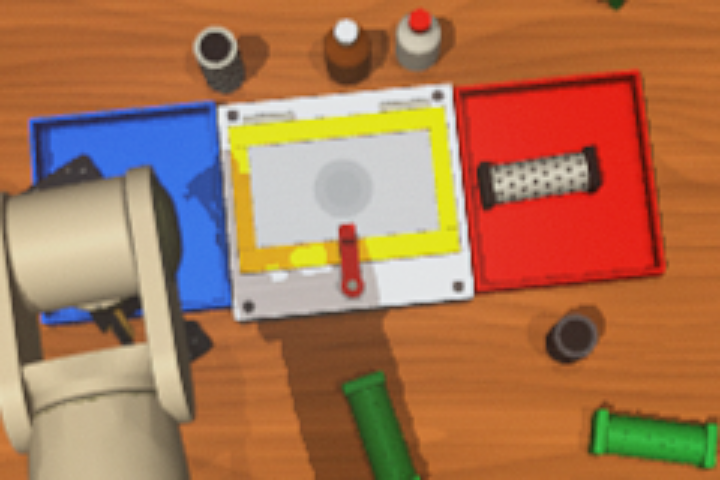

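The filter (540,175) lies in the red tray, the guard is flat, and the turnbutton (348,260) points across the front rail at about 1.56 rad. The bystanders have not moved.

```bash
python3 -c "
from bench import env
print(env.job_done())"
```

```text
the job is handed in; nothing more can be done
None
```

The job is handed in: the cartridge lies in the red tray, the guard is flat on the bed, and the turnbutton is turned across its front rail at about 1.56 rad; the other tubes, bottles and tools were left alone. The hand-in returned no verdict.

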